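Start up the router table, dust extraction first

TASK

Start up the router table, pressing with the closed fingertips: first the round ON button of the dust extractor's remote where it lies on the bench, then the far end of the big rocker on the switch box, fully down, to turn on the router's supply, and only then the low START button of the router's push-button box. Press each button fully in and let it come back. Do not lift the remote or shove it about, do not press its square OFF button, the wide mushroom STOP button or the small lamp rocker, and leave the loose things on the bench where they are.

Things in the scene. Friction and masses are not known exactly. Their poses are not given: they have to be found in the camera images.
- remote: dust extractor's hand remote, a black plastic slab lying LOOSE on the bench, 120 mm long (x) by 56 mm (y), its top face 24 mm above the bench, about 0.2 kg, on rubber feet, any yaw. Origin at the centre of its underside; x runs along it from the square button towards the round one and the lanyard eye at that end. It rests on the bench and must stay there
- remote_on_top (a point): centre of the top of the remote's round ON button, 21 mm across, standing 7 mm above the remote's face, 28 mm from the remote's middle towards the lanyard eye; moves with the button
- remote_on (a joint): ON button's travel: 0 out, 0.004 m fully in (pressed straight down); momentary, it springs back; about 4 N fully in
- remote_off_top (a point): centre of the top of the remote's square OFF button, 19 mm wide, same height, 54 mm from the ON button, at the end without the eye. Leave alone
- remote_off (a joint): OFF button's travel: 0 out, 0.004 m in. Leave alone
- switch_box: grey metal switch box screwed to the bench, face up: 86 mm (x) by 146 (y), steel face 42 mm above the bench. Origin at the centre of its underside; x points to its far side, away from the robot within 0.4 rad, where a low steel conduit leaves (62 mm long). Two white V-topped rockers tip along x about hinges across their middles: the big one 34 mm to +y, the small one 34 mm to -y
- supply_rocker_far (a point): press point of the big supply rocker (44 mm long in x, 26 wide): on top of its far half, 16.5 mm from its middle; the end is 5.5 mm farther out. Off, this half slopes up outwards by 24 deg, the point 53 mm above the bench and the end 55; on, by 4 deg, the point 48 mm up. Moves and tilts with the rocker
- supply_rocker (a joint): big supply rocker: 0 = off (far end up), 0.349 rad = on (far end fully down, against its stop). Has no spring: it stays where it is left. About 3 N at the far end moves it
- lamp_rocker_far (a point): the same point (10.5 mm from the middle) on the small lamp rocker, 28 mm long and 14 mm wide. Leave alone
- lamp_rocker (a joint): small lamp rocker, 0 = off, 0.349 rad = on; starts on. Leave alone
- starter: router's push-button box, screwed to the bench, face up: 150 mm (x) by 80 mm (y), top face 60 mm above the bench, with four small screw feet and a steel conduit at its far end. Origin at the centre of its underside; x points to its far end, roughly away from the robot
- start_top (a point): centre of the top of the START button: low round button 25 mm across in a 33 mm steel ring, 32 mm towards the far end from the box's middle; its top is 74 mm above the bench (10 mm above the ring). Moves with the button
- start (a joint): START button's travel: 0 out, 0.006 m fully in (straight down); momentary, springs back; about 6 N fully in
- stop_top (a point): centre of the top of the mushroom STOP button: 40 mm across, top 89 mm above the bench, 34 mm towards the near end from the box's middle, so 66 mm from START. Leave alone
- stop (a joint): STOP button's travel: 0 out, 0.005 m in. Leave alone
- tape_measure: tape measure standing on edge, loose, 66 by 34 by 64 mm high; origin at the centre of its underside
- collet_wrench: steel wrench lying flat, loose, 160 mm long in x; origin under its middle
- glue_bottle: white plastic glue bottle, loose, 52 mm across, 130 mm high; origin at the centre of its underside
- offcut: pine offcut, loose, 45 by 70 by 38 mm high; origin at the centre of its underside

How it is judged (in metres and radians):
On the way, in this order (a step that is already met when the one before it is completed fails the run):
1. the round ON button of the remote is pressed in (value of joint remote_on above 0.003 m), for 0.05 s.
2. the supply rocker is pushed over to on (value of joint supply_rocker above 0.29 rad), for 0.1 s.
3. the START button is pressed in (value of joint start above 0.0045 m), for 0.05 s.
At the end, for the whole second after the job is handed in: Supply rocker on (beyond 0.29 of 0.349 rad), lamp rocker still on (beyond 0.25), ON, START and STOP buttons out (within 1.5 mm), the remote flat and at rest on the bench within 30 mm of where it was, the four loose things within 20 mm of where they were (value of joint supply_rocker above 0.29 rad and value of joint lamp_rocker above 0.25 rad and value of joint each of remote_on, start, stop below 0.0015 m and height (world z) of remote below 0.01 m and angle between remote's own z axis and vertical below 0.1 rad and distance of remote from where it was at the start of the episode below 0.03 m and linear speed of remote below 0.02 m/s and distance of each of tape_measure, collet_wrench, glue_bottle, offcut from where it was at the start of the episode below 0.02 m); the robot touches nothing.
It fails at once if START is pressed (2 mm) while the router's supply rocker is off (below 0.29 rad) (value of joint start above 0.002 m and value of joint supply_rocker below 0.29 rad).
It fails at once if the remote's OFF button or the mushroom STOP button is pressed (2 mm), or the lamp rocker is tipped off (below 0.25 rad) (value of joint any of remote_off, stop above 0.002 m or value of joint lamp_rocker below 0.25 rad).
It fails at once if the remote is lifted (10 mm) or tipped up (0.25 rad) (height (world z) of remote above 0.01 m or angle between remote's own z axis and vertical above 0.25 rad).
It fails at once if the remote is shoved more than 30 mm (distance of remote from where it was at the start of the episode above 0.03 m).
It fails at once if the tape measure, wrench, glue bottle or offcut is lifted or moved more than 20 mm (distance of any of tape_measure, collet_wrench, glue_bottle, offcut from where it was at the start of the episode above 0.02 m).
It also fails if it takes over 51 s, if anything falls off the work surface, if the arm or the gripper's body presses on something with over 40 N, if the wrist force passes 120 N, or if a joint passes its speed limit or range.

ROBOT

A 6-joint arm with a two-finger parallel gripper is mounted at the origin on the work surface. World frame = base frame: x ahead of the robot, y to its left, z up, the work surface at z = 0. Lengths are in mm, angles in rad, forces in N, time in s.
With the tool pointing down it reaches from about 250 to 800 mm from the base axis. Payload 3.9 kg.
Tool frame: the origin (TCP) lies midway between the tips of the shut fingers; the grasp point (between the pads) lies 19 mm behind it; z points along the fingers, y is the line along which they close (so a half turn about z gives the same grasp; the last joint's range is limited). The gripper opens to 85 mm and grips with 20 to 120 N. Pads are 22 mm wide; open, the fingers measure 114 mm over their backs; the gripper's body (76 mm by 85 mm) begins 54 mm behind the grasp point. The pads swing forward as they close: fully open they stand 13 mm farther back than shut.
Start: joints at [1.28, 0.26, -0.138, 1.173, 0, 1.571], TCP at [150.523, 502.949, 231.304] pointing down, gripper open.
Joint ranges: [-2.78, 2.78], [-0.83, 1.72], [-1.28, 1.37], [-1.9, 2.12], [-1.57, 1.48], [-3.14, 3.14]. Speed limits (rad/s): [2.57, 2.57, 3.14, 3.14, 3.14, 3.14].

INTERFACE

Orientations are given as a rotation vector (axis times angle).
In Python, from rig import manip, monitor, get_image, job, recognise, landmark_of gives the robot as it stands. Calls block until the motion is done:
- manip.movep(position, orientation): joint-space move of the TCP to a pose.
- manip.line_to(position, frame=None, rate=150, guard=None): straight line of the TCP; frame=None keeps the orientation; rate is the mean speed in mm/s. With guard (N) it stops when the force on the tool has changed by that much, and returns True; else False.
- manip.goto_joints(angles): joint-space move.
- manip.gripper_to(opening, f_grip=None): finger opening in mm; f_grip is the grip in N (None keeps the last); returns when the fingers have stopped.
- manip.dwell(seconds).
- manip.inverse_kinematics(position, orientation): joint angles nearest the present ones, or None.
- monitor.get_obs(): the state.
- get_image(name): name is "scene" or "top"; returns a dict with "image" (400x640x3 uint8, red, green, blue), "camera_matrix" (3x3 intrinsics, pixels), "position" and "orientation" of the camera in the world. Camera axes: x right, y down, z forward; pixel columns grow to the right and rows downward; lengths in mm; the calibration is good to about 2 mm. A picture is of the moment at which its call begins. There is no depth.
A pose or a line that the arm cannot do raises manip.MotionError and nothing moves.
- job.finish_job(): hands the job in; it is judged then, once.
Trained networks look in a picture, given as the dict that the camera call returned (one of the last four; its "shot" number tells which), for a name from the list of things; names that differ only in an ending like _2 or _b are one class to them, and where a whole thing is asked for, a point or a joint stands for the part that bears it (a point fixed in the world has none). Each returns a list of dicts, best first, with "p" (0 to 1); they miss things now and then, are a little off and sometimes report something else, mostly with a low value. They report only what shows in the picture. A call takes as long as a camera call.
- recognise(thing, picture): "box" ([left, top, right, bottom] in pixels, round what is visible of it).
- landmark_of(thing, picture): "point" ([column, row] in pixels: a listed point, or the origin of a listed thing).
The state is a dict: "time": time; "qpos": joint angles; "joint_vel": joint speeds; "joint_efforts": joint torques, N m; "tool_pos": TCP position; "tool_rot": TCP orientation; "ft_force": force on the tool from outside, world axes, zero at the start; "ft_torque": the same for the moment, N m; "gripper_width": finger opening in mm; "grasp_force": force on a finger pad.
Only numpy, scipy, OpenCV 4.12 (cv2) and the standard library are available. Lean on these libraries where they do the work, as an engineer would, in place of code of your own. Each camera call takes 0.05 s, during which the arm holds its last target. There are 200 camera calls.

## Working session

There is one attempt and no reset: what is moved stays moved. The work goes in short steps, each a Python script; the robot and the scene stay as the last script left them, time stands still between calls to the robot, and variables do not carry over. Pictures are saved under pics/ and viewed, at most 10 in all, crops included, and the job is handed in when it is done.

```bash
mkdir -p pics; cat > h.py <<'E'
from rig import manip, monitor, get_image, job, recognise, landmark_of
import numpy as np, cv2
from scipy.spatial.transform import Rotation as R
def rot(o):
    o=np.array(o,float)
    return o if o.shape==(3,3) else (R.from_rotvec(o).as_matrix() if o.size==3 else R.from_quat(o).as_matrix())
def ray(pic,px,z):
    d=rot(pic["orientation"])@np.linalg.inv(pic["camera_matrix"])@np.array([px[0],px[1],1.])
    c=np.array(pic["position"]); return c+d*(z-c[2])/d[2]
def proj(pic,p):
    q=rot(pic["orientation"]).T@(np.array(p)-pic["position"]); q=np.array(pic["camera_matrix"])@q; return q[:2]/q[2]
E
python3 - <<'E'
from h import *
Z=dict(remote=0,remote_on_top=31,remote_off_top=31,switch_box=0,supply_rocker_far=53,lamp_rocker_far=46,starter=0,start_top=74,stop_top=89,tape_measure=0,collet_wrench=0,glue_bottle=0,offcut=0)
for n in("scene","top"):
    p=get_image(n); print(n,p["position"],p["orientation"]); cv2.imwrite(f"pics/{n}.png",cv2.cvtColor(p["image"],cv2.COLOR_RGB2BGR))
    for t,z in Z.items():
        print(t,[(np.round(r["point"]),round(r["p"],2),np.round(ray(p,r["point"],z)[:2],1)) for r in landmark_of(t,p)[:2]])
o=monitor.get_obs();print(o["time"],o["tool_rot"])
E
```

```text
scene [1084.02607031 -390.04059682  963.23474487] [-2.26497183 -1.16700107  0.36277929]
remote [(array([219., 250.]), 0.58, array([ 510.2, -268.6]))]
remote_on_top [(array([229., 240.]), 0.59, array([ 515.7, -239.8]))]
remote_off_top [(array([410., 138.]), 0.5, array([518.8, 337.3])), (array([204., 240.]), 0.48, array([ 483.2, -287.8]))]
switch_box [(array([393., 152.]), 0.98, array([511.9, 282.9]))]
supply_rocker_far [(array([412., 138.]), 0.45, array([532.3, 325.6]))]
lamp_rocker_far [(array([395., 156.]), 0.42, array([554.1, 246.4]))]
starter [(array([316., 194.]), 0.97, array([504.9,  19.8])), (array([308., 277.]), 0.54, array([ 692.1, -133.8]))]
start_top [(array([328., 189.]), 0.6, array([555.2,  22.2])), (array([220., 251.]), 0.3, array([ 555.9, -278.2]))]
stop_top [(array([310., 173.]), 0.66, array([497.6,   6.6]))]
tape_measure [(array([329., 154.]), 0.97, array([412.4, 131.4]))]
collet_wrench [(array([246., 196.]), 0.78, array([ 407.6, -134.9]))]
glue_bottle [(array([398., 224.]), 0.87, array([701.4, 135.8]))]
offcut [(array([309., 278.]), 0.66, array([ 694.7, -134.2]))]
to
[... 443 characters left out ...]
88., 204.]), 0.48, array([536.2, 255.3]))]
starter [(array([308., 213.]), 0.56, array([524.6,  17.1])), (array([252., 126.]), 0.44, array([705.2, 140.1]))]
start_top [(array([302., 199.]), 0.5, array([550. ,  29.1])), (array([254., 128.]), 0.19, array([685.7, 126.4]))]
stop_top [(array([311., 232.]), 0.7, array([488.7,  11.1]))]
tape_measure [(array([251., 259.]), 0.71, array([425.8, 133.6])), (array([440., 226.]), 0.26, array([ 503.1, -262.8]))]
collet_wrench [(array([378., 269.]), 0.86, array([ 411.3, -132.6]))]
glue_bottle [(array([253., 128.]), 0.74, array([699.9, 138.5]))]
offcut [(array([382., 135.]), 0.81, array([ 694.7, -135.6]))]
1.4 [-4.55185428e-01 -3.10842963e+00 -1.22104361e-05]
```

```bash
python3 - <<'E'
import cv2,numpy as np
t=cv2.imread("pics/top.png");s=cv2.imread("pics/scene.png")
def c(i,x,y,w=100,h=75): return cv2.resize(i[y-h//2:y-h//2+h,x-w//2:x-w//2+w],(400,300),interpolation=cv2.INTER_CUBIC)
cv2.imwrite("pics/crops.png",np.vstack([np.hstack([c(t,442,226),c(t,175,210)]),np.hstack([c(t,308,213),c(s,395,150)])]))
E
```

```text
(no output)
```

View pics/crops.png

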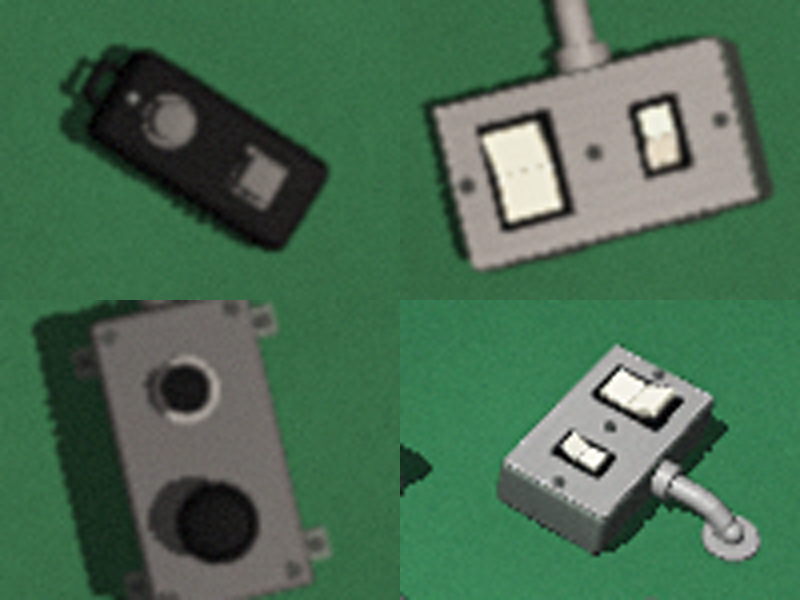

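View pics/top.png

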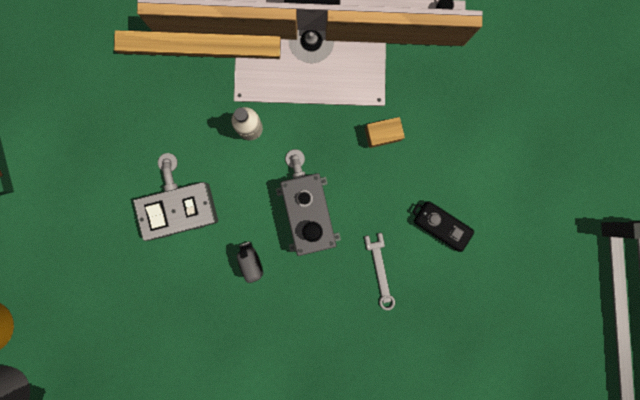

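The crops agree with the networks. In the top picture I read ON at about (434.3,219.4), OFF at (458,234) and START at (304.3,198). STOP is at (312.5,231.5), the big rocker's far edge is at (153.3,203.5) and the switch box screws are at (141.7,219.5), (173.5,211.2) and (205,203). Next I turn these into positions and check them against the given spacings.

```bash
python3 - <<'E'
from h import *
p=get_image("top"); s=get_image("scene")
f=lambda u,v,z: ray(p,(u,v),z)
on=f(434.4,219.4,31);off=f(458,234,31);st=f(304.3,198,74);sp=f(312.5,231.5,89)
a=f(141.7,219.5,42);c=f(173.5,211.2,42);b=f(205,203,42);e=f(153.3,203.5,55);hg=f(156.7,215.7,46)
for n,v in dict(on=on,off=off,st=st,sp=sp,a=a,c=c,b=b,e=e,hg=hg).items(): print(n,v.round(1),"scene px",proj(s,v).round(1))
d=a-b;yaw=np.arctan2(-d[0],d[1]);x=np.array([np.cos(yaw),np.sin(yaw),0]);y=np.array([-x[1],x[0],0])
print("on-off",np.linalg.norm(on-off),"st-sp",np.linalg.norm((st-sp)[:2]),"yaw",yaw)
print("rocker from box", c+34*y+16.5*x, "from edge",e-5.5*x,"from hinge",hg+16.5*x)
im=cv2.cvtColor(s["image"],cv2.COLOR_RGB2BGR)
def crop(x0,y0,pts):
    k=cv2.resize(im[y0:y0+60,x0:x0+80],(400,300),interpolation=cv2.INTER_CUBIC)
    for q in pts:
        u=proj(s,q); cv2.drawMarker(k,(int((u[0]-x0+.5)*5),int((u[1]-y0+.5)*5)),(0,0,255),0,14,1)
    return k
cv2.imwrite("pics/chk.png",np.vstack([np.hstack([crop(180,215,[on,off]),crop(355,115,[a,b,c,e,hg])]),np.hstack([crop(280,150,[st,sp])]*2)]))
E
```

```text
on [ 517.4 -241.6   31. ] scene px [228.8 240.4]
off [ 488.8 -290.5   31. ] scene px [204.5 242.2]
st [552.8  24.8  74. ] scene px [328.7 187.7]
sp [489.6   7.6  89. ] scene px [308.3 170.7]
a [503.4 344.8  42. ] scene px [409.4 131.2]
c [521.3 283.3  42. ] scene px [397.3 144.3]
b [539.1 222.   42. ] scene px [384.5 157.9]
e [535.4 318.8  55. ] scene px [411.  138.7]
hg [511.7 314.4  46. ] scene px [403.6 136.5]
on-off 56.71123547293818 st-sp 65.60052848671889 yaw 0.28274162023713834
rocker from box [527.64685873 320.57241282  42.        ] from edge [530.07625321 317.24735344  55.        ] from hinge [527.50023586 319.01361562  46.        ]
```

View pics/chk.png

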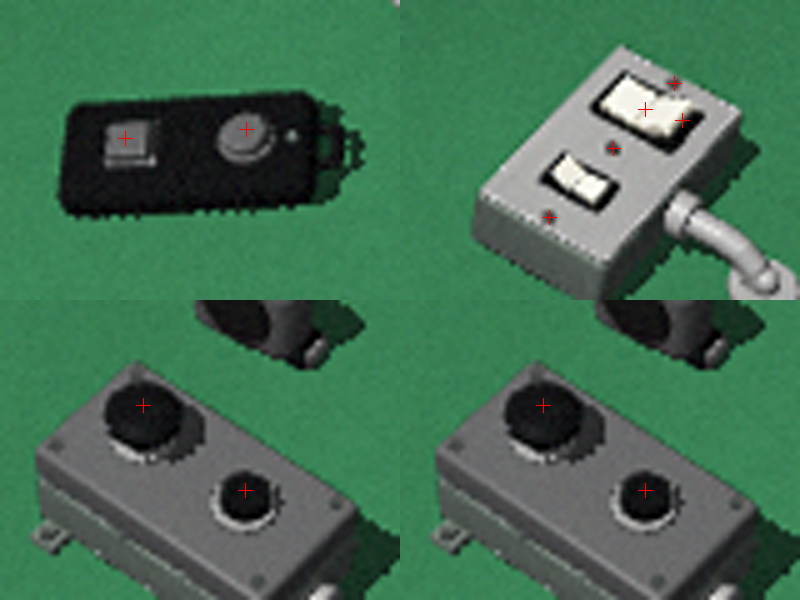

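Projected into the scene view, every point lands on its part, and the 57 and 66 mm spacings match the given 54 and 66. Now I press ON.

```bash
cat >> h.py <<'E'
def down(psi): return (R.from_euler("z",psi)*R.from_euler("x",np.pi)).as_rotvec()
def ik(p,psi):
    q0=np.array(monitor.get_obs()["qpos"]);best=None
    for s in(psi,psi+np.pi,psi-np.pi):
        q=manip.inverse_kinematics(p,down(s))
        if q is not None and(best is None or abs(q-q0).max()<best[0]): best=(abs(np.array(q)-q0).max(),s)
    return best[1]
def press(xy,psi,ztop,zend,guard,up=120):
    s=ik([*xy,up],psi)
    manip.movep([*xy,up],down(s)); manip.line_to([*xy,ztop+8])
    hit=manip.line_to([*xy,zend],rate=20,guard=guard); manip.dwell(.25)
    o=monitor.get_obs(); print("hit",hit,"tcp",np.round(o["tool_pos"],1),"F",np.round(o["ft_force"],1),"psi",s)
    return hit
E
python3 - <<'E'
from h import *
manip.gripper_to(0)
press((517.2,-241.2),1.04,31,25.5,10,160)
p=get_image("top");cv2.imwrite("pics/on.png",cv2.cvtColor(p["image"],cv2.COLOR_RGB2BGR))
manip.line_to([517.2,-241.2,160]);print(monitor.get_obs()["time"])
p=get_image("top")
for t in("remote","remote_on_top"):print([(r["point"],r["p"]) for r in landmark_of(t,p)[:1]])
E
```

```text
hit True tcp [ 517.6 -241.4   27. ] F [0.3 0.5 6. ] psi 1.04
8.1167
[([441.2, 226.0], 0.6)]
[([435.0, 219.0], 0.49)]
```

ON bottomed out at z = 27.0, which is its full 4 mm, at 6 N, and the remote didn't shift. The rocker is next.

```bash
python3 - <<'E'
from h import *
xy=(530.,319.5)
press(xy,0.283,55,46,18,150)
manip.line_to([*xy,150]);print(monitor.get_obs()["time"])
p=get_image("top");s=get_image("scene")
c=lambda p,x,y:cv2.resize(cv2.cvtColor(p["image"],cv2.COLOR_RGB2BGR)[y-30:y+30,x-40:x+40],(400,300),interpolation=cv2.INTER_CUBIC)
cv2.imwrite("pics/rk.png",np.hstack([c(p,175,210),c(s,395,145)]))
E
```

```text
hit False tcp [531.8 320.2  47.8] F [ 1.3 -0.8  9.4] psi 3.424592653589793
13.1083
```

View pics/rk.png

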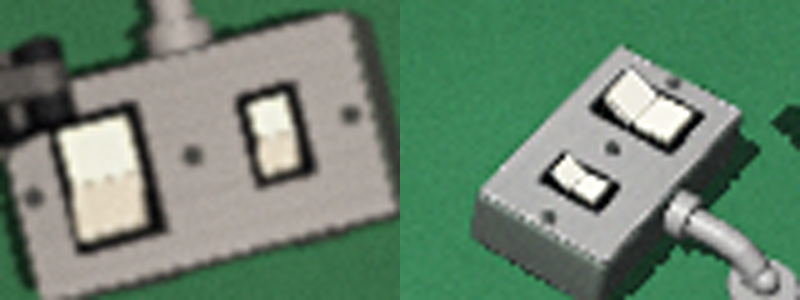

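The rocker is over against its stop: z = 47.8 against the expected 48, at 9 N. Both views show its far half flat, tilted like the lamp rocker, which is still on. Now START.

```bash
python3 - <<'E'
from h import *
xy=(553.,24.6)
press(xy,0.27,74,66,13,150)
manip.line_to([*xy,200]);print(monitor.get_obs()["time"])
p=get_image("top");s=get_image("scene")
for n,q in(("top",p),("scene",s)):
    for t in("remote","remote_on_top","offcut","glue_bottle","tape_measure","collet_wrench"):
        print(n,t,[np.round(r["point"],1) for r in landmark_of(t,q)[:1]])
cv2.imwrite("pics/end.png",cv2.cvtColor(s["image"],cv2.COLOR_RGB2BGR))
E
```

```text
hit True tcp [553.5  24.6  68.1] F [-0.8  0.1  5.9] psi 3.411592653589793
16.9417
top remote [array([439.5, 226.2])]
top remote_on_top [array([434.6, 220.2])]
top offcut [array([384. , 136.9])]
top glue_bottle []
top tape_measure []
top collet_wrench [array([382.2, 136. ])]
scene remote [array([221.6, 252. ])]
scene remote_on_top [array([226.5, 244.2])]
scene offcut [array([309.4, 277.3])]
scene glue_bottle [array([400.9, 222.6])]
scene tape_measure [array([330.1, 155. ])]
scene collet_wrench [array([243.3, 198. ])]
```

View pics/end.png

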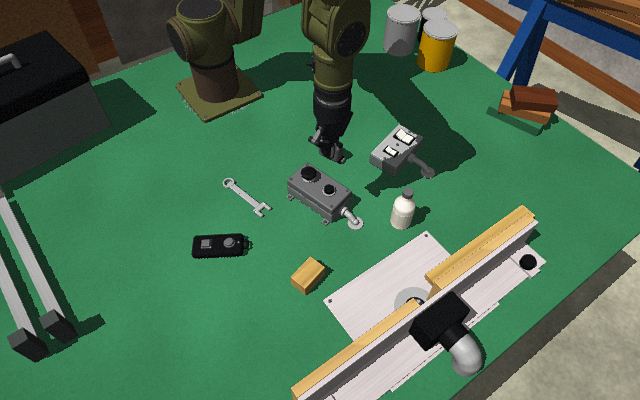

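START went in 5.9 mm and I released it. The end picture shows everything in place and the arm raised clear, so I hand in.

```bash
python3 -c "
from h import *
print(job.finish_job())"
```

```text
the job is handed in; nothing more can be done
None
```

The job is handed in, verdict not shown: by the arm's readings I pressed ON fully (4.0 mm), put the supply rocker on its stop, and then pressed START 5.9 of 6 mm, and the pictures show nothing else moved.

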